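Free and pull out the battery sled of the bench meter

TASK

Pull the bench meter's battery sled all the way out to its stop. A hidden rocker catch under the two slots in the roof may or may not be holding it, which only trying the sled can tell; if it is held, free it by pushing the release rod down through a slot to tip the rocker over. Finish with the sled out, the rod standing in its holder as you found it, and everything else on the bench where it was.

Things in the scene. Friction and masses are not known exactly. Their poses are not given: they have to be found in the camera images.
- sled (a joint): how far the battery sled stands out of the meter, m: 0 = fully in, 0.060 = fully out at its stop. It slides level along the meter's -x axis (out of its front), drags with about 2 N and stays where it is left. When the hidden rocker holds it, it comes out only about 4 to 5 mm and then stops dead, and more force does not help.
- meter: bench meter, grey box with black front, bolted to the bench, 220 (x, front to back) x 220 (y) x 95 mm high; origin on the bench under its centre, z up; its front face, 110 mm from the centre, looks along its -x axis. The sled's grey front panel (100 mm wide, 8 mm thick, 41 to 91 mm above the bench) covers the middle of that face.
- sled_grip (a point): point to pinch on the sled's pull fin (moves with the sled; axes as the meter's): an upright grey plate 12 mm thick across the meter's y, 52 to 88 mm above the bench, sticking out 58 mm from the sled's front panel, its last 8 mm a 20 mm wide bulb. The point lies mid-thickness, 72 mm above the bench, 32 mm in front of the panel. Pinch from above, fingers on its y sides.
- slot_left (a point): centre of the left slot (meter's +y side), at the top face of the meter's 4 mm thick roof, 95 mm above the bench. Both slots are 22 mm long along the meter's x, 13 mm wide along its y, and lie 28 mm either side of its middle, 55 mm behind its front face. The hidden rocker lies below both.
- slot_right (a point): centre of the right slot (meter's -y side), same size and height as the left. A rod pushed down a slot meets the rocker's high end about 16 mm below the roof's top face, or its low end, already on its stop, about 30 mm below. The high end gives way at 4 to 5 N and goes down some 14 mm to its stop.
- rocker_pivot (a point): pivot of the hidden steel rocker, 70 mm above the bench, midway between and below the slots: a see-saw 24 mm deep across both slots, turning about the meter's x. As one end goes down the other rises; it stays as left (no spring). One of its two positions holds the sled, the other frees it; which one differs from meter to meter and cannot be seen: only pulling the sled tells.
- rod: loose white plastic release rod, 50 g, 119 mm long, at the start standing upright in its holder: origin at the centre of its flat lower tip, z up along it. Round shaft 8 mm in diameter from 0 to 85 mm, square grip 16 x 16 mm from 85 to 119 mm with flat sides along the rod's x and y.
- holder: aluminium block 60 x 60 x 50 mm fixed to the bench, origin on the bench under its centre; one upright hole in the middle of its top.
- holder_hole0 (a point): centre of the mouth of the holder's hole, 50 mm above the bench: round, 12 mm in diameter, 40 mm deep. The rod's tip rests on its bottom, 10 mm above the bench.
- bin: clear divided parts bin 90 x 75 x 35 mm fixed to the bench, a bystander on the side of the bench opposite to the holder; origin under its centre.
- solder_spool: bystander: orange spool, 50 mm across, 48 mm high, upright; origin under its centre.
- wire_spool: bystander: green spool, 56 mm across, 30 mm high; origin under its centre.
- flux_jar: bystander: amber jar, 44 mm across, 45 mm high; origin under its centre.
- board: bystander: red circuit board 70 x 100 x 8 mm lying flat; origin under its centre.
- screwdriver: bystander: screwdriver 160 mm long lying on the bench along its x axis.
- cell: bystander: black battery cell standing upright, 34 mm across, 61 mm high; origin under its centre.
- fuse_box: bystander: cardboard box 50 x 70 x 22 mm on the back half of the meter's roof; origin under its centre.
Not all that is in view belongs to the job. What is shaped like the rod but blue is not meant.

How it is judged:
By the outcome, as a careful person would: the job done as asked, in the order asked, and still so for the second after the job is handed in, with the robot touching nothing.
It also fails if it takes over 72 s, if anything falls off the work surface, if the arm or the gripper's body presses on something with over 40 N, if the wrist force passes 120 N, or if a joint passes its speed limit or range.

ROBOT

A 6-joint arm with a two-finger parallel gripper is mounted at the origin on the work surface. World frame = base frame: x ahead of the robot, y to its left, z up, the work surface at z = 0. Lengths are in m, angles in rad, forces in N, time in s.
With the tool pointing down it reaches from about 0.2 to 0.875 m from the base axis. Payload 3.4 kg.
Tool frame: the origin (TCP) lies between the finger pads; the fingertips stand 25 mm ahead of it and the grasp point (between the pads) lies 6 mm ahead of it (r.nose_length is the z of the fingertips in the tool frame, in m); z points along the fingers, x is the direction in which the jaws open and shut, and the axes are right-handed (so a half turn about z gives the same grasp; the last joint's range is limited). The gripper opens to 94 mm and grips with 3 to 60 N. Pads are 16 mm wide; open, the fingers measure 119 mm over their backs; the gripper's body (75 mm by 177 mm) begins 78 mm behind the grasp point.
Start: joints at [-1.242, 0.276, 1.505, -0, 1.361, -0.121], TCP at [0.25, -0.518, 0.23] pointing down, gripper open.
Joint ranges: [-2.89, 2.89], [-0.75, 2.08], [0.22, 2.7], [-1.18, 4.32], [0.11, 2.71], [-2.7, 2.7]. Speed limits (rad/s): [2.57, 2.57, 3.14, 3.14, 3.14, 3.14].

INTERFACE

Orientations are given as a unit quaternion [w, x, y, z].
In Python, from plant import r, gripper_to, inverse_kinematics, vision, models, telemetry gives the robot as it stands. Calls block until the motion is done:
- r.move_to(position, orientation): joint-space move of the TCP to a pose.
- r.move_l(position, rot=None, vel=0.15, guard=None): straight line of the TCP; rot=None keeps the orientation; vel is the mean speed in m/s. With guard (N) it stops when the force on the tool has changed by that much, and returns True; else False.
- r.movej(angles): joint-space move.
- gripper_to(opening, f_grip=None): finger opening in m; f_grip is the grip in N (None keeps the last); returns when the fingers have stopped.
- r.hold(seconds).
- inverse_kinematics(position, orientation): joint angles nearest the present ones, or None.
- vision.snapshot(name): name is "scene" or "top" or "wrist"; returns the picture (384x512x3 uint8, red, green, blue); there is no depth.
- vision.get_calibration(name): a dict with "fx", "fy", "cx", "cy" (pixels), "position" and "orientation" of the camera in the world. Camera axes: x right, y down, z forward; pixel columns grow to the right and rows downward; lengths in m; the calibration is good to about 2 mm. A picture is of the moment at which its call begins: read the wrist's pose just before it. get_calibration takes no time and is no camera call; for the wrist camera it gives the pose at the moment of the call.
A pose or a line that the arm cannot do raises r.PlanningError and nothing moves.
- r.sign_off(): hands the job in, once; it reports no verdict.
Trained networks look in the newest picture that a camera, given by its name, has taken for a name from the list of things; names that differ only in an ending like _2 or _b are one class to them, and where a whole thing is asked for, a point or a joint stands for the part that bears it (a point fixed in the world has none). Each returns a list of dicts, best first, with "score" (0 to 1); they miss things now and then, are a little off and sometimes report something else, mostly with a low value. They report only what shows in the picture. A call takes as long as a camera call. They do not tell look-alikes from the thing itself.
- models.boxes_of(thing, camera): "at" ([x, y, z] in m, in world coordinates, good to about 4 mm: the middle of the surface that is visible of it).
- models.regions_of(thing, camera): "pixels" (384x512 bool, what is visible of it).
- models.mark_of(thing, camera): "at" ([x, y, z] in m, in world coordinates, good to about 4 mm: a listed point, or the origin of a listed thing).
Readings, each from a call of its own:
- telemetry.current_t(): time.
- telemetry.current_joints(): joint angles.
- telemetry.current_dq(): joint speeds.
- telemetry.current_joint_efforts(): joint torques, N m.
- telemetry.current_ee_pos(): TCP position.
- telemetry.current_tool_rot(): TCP orientation.
- telemetry.current_wrist_force(): force on the tool from outside, world axes, zero at the start.
- telemetry.current_torque(): the same for the moment, N m.
- telemetry.current_opening(): finger opening in m.
Only numpy, scipy, OpenCV 4.12 (cv2) and the standard library are available. Lean on these libraries where they do the work, as an engineer would, in place of code of your own. Each camera call takes 0.05 s, during which the arm holds its last target.

## Working session

There is one attempt and no reset: what is moved stays moved. The work goes in short steps, each a Python script; the robot and the scene stay as the last script left them, time stands still between calls to the robot, and variables do not carry over. Pictures are saved under pics/ and viewed, and the job is handed in when it is done.

```bash
ls; mkdir -p pics; python3 - <<'E'
from plant import *
import cv2,numpy as np
from plant import r,vision,models,telemetry
print(telemetry.current_t(), r.nose_length)
for c in ["scene","top"]:
    im=vision.snapshot(c); cv2.imwrite(f"pics/{c}0.png",cv2.cvtColor(im,cv2.COLOR_RGB2BGR))
    k=vision.get_calibration(c); print(c,{a:np.round(b,3) for a,b in k.items()})
    for n in ["meter","sled_grip","slot_left","slot_right","rod","holder","holder_hole0","fuse_box"]:
        print(c,n,[(np.round(d["at"],4).tolist(),round(d["score"],2)) for d in models.mark_of(n,c)[:3]])
print(telemetry.current_t())
E
```

```text
pics
0.0 0.025
scene {'fx': np.float64(419.738), 'fy': np.float64(419.738), 'cx': np.float64(257.091), 'cy': np.float64(191.808), 'position': array([1.27 , 0.158, 0.858]), 'orientation': array([-0.235,  0.582,  0.723, -0.289])}
scene meter [([0.6766, -0.0753, 0.0036], 0.64)]
scene sled_grip [([0.5223, -0.0436, 0.0733], 0.68), ([0.6778, -0.0715, 0.0026], 0.36)]
scene slot_left [([0.6252, -0.0359, 0.0979], 0.84)]
scene slot_right [([0.611, -0.0926, 0.0929], 0.86)]
scene rod [([0.3904, 0.3482, -0.0051], 0.49), ([0.5256, -0.0452, 0.0705], 0.39), ([0.6031, 0.3061, -0.0003], 0.34)]
scene holder [([0.4757, 0.349, 0.0011], 0.94)]
scene holder_hole0 [([0.4803, 0.3529, 0.0523], 0.91), ([0.6266, -0.0367, 0.0968], 0.58), ([0.7179, -0.1144, 0.0974], 0.38)]
scene fuse_box [([0.718, -0.1164, 0.0952], 0.93), ([0.6098, -0.091, 0.0943], 0.71)]
top {'fx': np.float64(371.228), 'fy': np.float64(371.228), 'cx': np.float64(259.659), 'cy': np.float64(188.214), 'position': array([0.449, 0.012, 1.271]), 'orientation': array([-0.029,  0.713, -0.699,  0.046])}
top meter [([0.6732, -0.0712, -0.001], 0.91), ([0.664, 0.4036, -0.0014], 0.58)]
top sled_grip [([0.5214, -0.0444, 0.0685], 0.52)]
top slot_left [([0.6267, -0.0346, 0.0951], 0.93), ([0.6171, -0.0955, 0.0977], 0.64), ([0.6361, -0.4037, -0.0014], 0.47)]
top slot_right [([0.6137, -0.0958, 0.0983], 0.65), ([0.3727, -0.2042, 0.0004], 0.35)]
top rod [([0.4748, 0.352, 0.0111], 0.59), ([0.3885, 0.3483, 0.0008], 0.51)]
top holder [([0.4759, 0.3483, -0.0022], 0.85)]
top holder_hole0 [([0.4821, 0.3517, 0.0499], 0.8)]
top fuse_box [([0.7114, -0.1185, 0.097], 0.79)]
0.9
```

View pics/scene0.png

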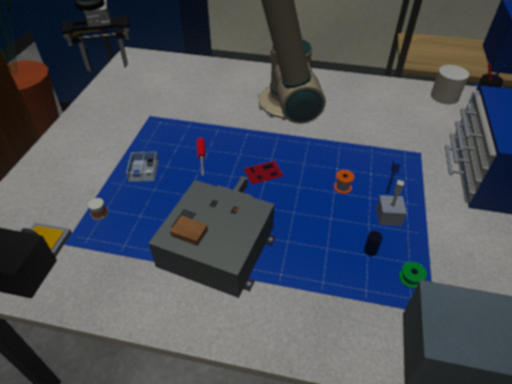

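View pics/top0.png

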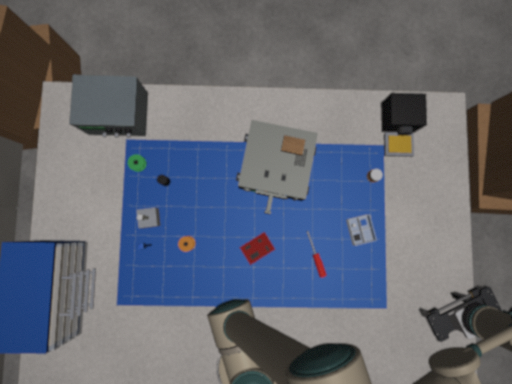

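The scene view shows the meter with its fin at about (242,184) and the holder with the white rod at (392,209). The blue look-alike is at (394,175). In the top view the slots are at about (267,172) and (286,175). Next I'll look closer with the wrist camera above the fin and slots.

```bash
cat > h.py <<'E'
from plant import r, gripper_to, inverse_kinematics, vision, models, telemetry
import numpy as np, cv2
from scipy.spatial.transform import Rotation as R
T=telemetry
def quat(yaw,half=False):
    # tool z down, tool x along direction yaw (world)
    a=yaw+(np.pi if half else 0)
    x=np.array([np.cos(a),np.sin(a),0]);z=np.array([0,0,-1.]);y=np.cross(z,x)
    q=R.from_matrix(np.c_[x,y,z]).as_quat(); return q[[3,0,1,2]]
def best(p,yaw):
    c=[]
    for h in (False,True):
        q=quat(yaw,h); s=inverse_kinematics(p,q)
        if s is not None: c.append((np.max(np.abs(np.array(s)-T.current_joints())),q,s))
    c.sort(key=lambda t:t[0]); return c[0][1]
def snap(c,f):
    im=vision.snapshot(c); cv2.imwrite(f"pics/{f}.png",cv2.cvtColor(im,cv2.COLOR_RGB2BGR)); return im
def marks(names,c,k=2):
    for n in names: print(c,n,[(np.round(d["at"],4).tolist(),round(d["score"],2)) for d in models.mark_of(n,c)[:k]])
def ray(cal,uv,z):
    w,x,y,q=cal["orientation"]; M=R.from_quat([x,y,q,w]).as_matrix()
    d=M@np.array([(uv[0]-cal["cx"])/cal["fx"],(uv[1]-cal["cy"])/cal["fy"],1]); p=np.array(cal["position"])
    return p+d*(z-p[2])/d[2]
def proj(cal,P):
    w,x,y,q=cal["orientation"]; M=R.from_quat([x,y,q,w]).as_matrix()
    c=M.T@(np.array(P)-cal["position"]); return np.array([cal["cx"]+cal["fx"]*c[0]/c[2],cal["cy"]+cal["fy"]*c[1]/c[2]])
E
python3 - <<'E'
from h import *
import pickle
p=[0.53,-0.045,0.30]; q=best(p,np.pi/2-0.2)
print(q)
r.move_to(p,q); print(T.current_t(),np.round(T.current_joints(),2))
cal=vision.get_calibration("wrist"); pickle.dump(cal,open("w1.pkl","wb")); snap("wrist","w1"); print(cal)
marks(["sled_grip","slot_left","slot_right","meter"],"wrist"); print(T.current_t())
E
```

```text
[0.         0.77416708 0.63298131 0.        ]
2.9 [-0.22  0.18  1.47 -0.    1.5  -1.59]
{'fx': 312.386383163913, 'fy': 312.386383163913, 'cx': 254.75385739956113, 'cy': 188.3584876175772, 'position': array([ 0.45594401, -0.03079424,  0.45497776]), 'orientation': array([0.09950196, 0.7680971 , 0.62737888, 0.08075851])}
wrist sled_grip [([0.5245, -0.0451, 0.0717], 0.83)]
wrist slot_left [([0.6219, -0.0342, 0.0933], 0.57), ([0.6372, -0.4083, -0.0012], 0.47)]
wrist slot_right [([0.6141, -0.0901, 0.0947], 0.59)]
wrist meter [([0.6718, -0.0733, 0.0015], 0.64), ([0.3678, -0.2061, 0.002], 0.18)]
3.15
```

View pics/w1.png

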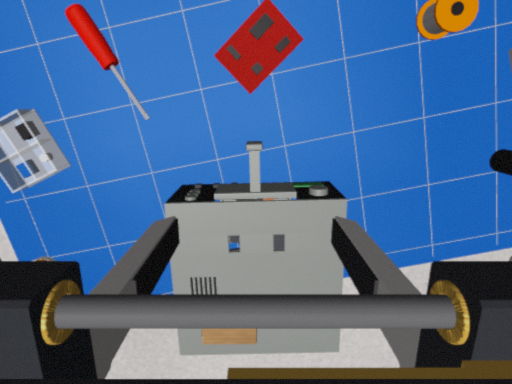

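The fin is at (255,145)–(255,190) and nearly vertical, so the yaw is about right. The slots are at (234,243) and (279,243). I'll zoom in to measure them.

```bash
python3 - <<'E'
import cv2
im=cv2.imread("pics/w1.png")[130:270,160:355]; cv2.imwrite("pics/w1z.png",cv2.resize(im,None,fx=4,fy=4,interpolation=cv2.INTER_CUBIC))
E
```

```text
(no output)
```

View pics/w1z.png

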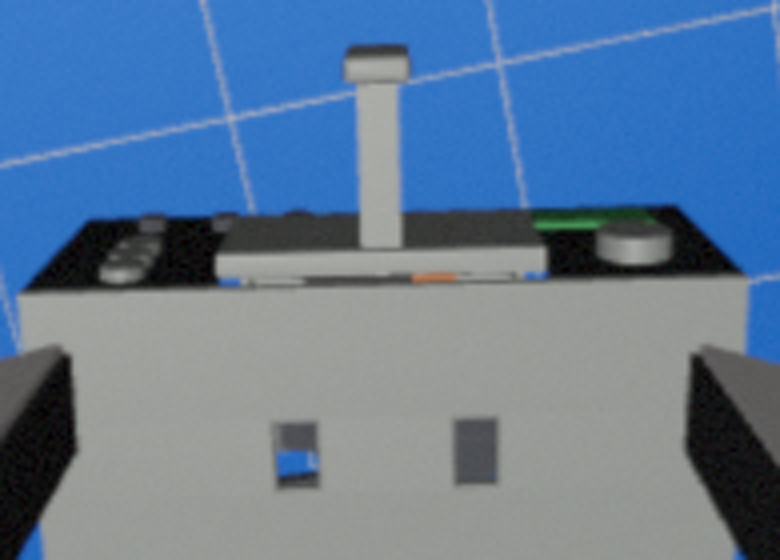

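```bash
python3 - <<'E'
from h import *
import pickle
cal=pickle.load(open("w1.pkl","rb"))
f=lambda u,v,z: ray(cal,(160+(u+.5)/4-.5,130+(v+.5)/4-.5),z)
L=f(475,451,.095);Rr=f(297,454,.095);a=f(20,292,.095);b=f(747,274,.095)
print("L",L,"R",Rr,np.linalg.norm(L-Rr)); print("edge",a,b,np.linalg.norm(a-b))
for d in (L-Rr,b-a): print("yaw",np.arctan2(-d[0],d[1]))
t=f(376,65,.088); ro=f(380,248,.088); print("fin tip",t,"root",ro, np.linalg.norm(t-ro),np.arctan2((ro-t)[1],(ro-t)[0]))
E
```

```text
L [ 0.62277685 -0.03500581  0.095     ] R [ 0.6126924  -0.08965487  0.095     ] 0.055571718942233894
edge [ 0.54433042 -0.16005611  0.095     ] [0.58243217 0.05543623 0.095     ] 0.21883485037382747
yaw -0.18247834563880413
yaw -0.17500381802988105
fin tip [ 0.49965117 -0.0413512   0.088     ] root [ 0.55439068 -0.05131926  0.088     ] 0.0556396987574803 -0.18012630470004232
```

```bash
cat >> h.py <<'E'
YAW=-0.178
MX=np.array([np.cos(YAW),np.sin(YAW),0]); MY=np.array([-np.sin(YAW),np.cos(YAW),0])
SM=np.array([0.6177,-0.0623,0]); EM=SM-0.055*MX
GRIP=EM-0.040*MX
E
python3 - <<'E'
from h import *
q=best([*GRIP[:2],.15],YAW+np.pi/2)
gripper_to(0.05,25)
r.move_to([*GRIP[:2],.15],q)
print(r.move_l([*GRIP[:2],.078],vel=.12,guard=8),T.current_ee_pos())
gripper_to(0.0,25); print("open",T.current_opening(),T.current_wrist_force())
f0=T.current_wrist_force()
p0=np.array(T.current_ee_pos())
h=r.move_l(p0-.012*MX,vel=.03,guard=9)
p=np.array(T.current_ee_pos()); print("guard",h,(p0-p)@MX,T.current_wrist_force()-f0,T.current_t())
E
```

```text
False [ 0.52528047 -0.0456896   0.07903214]
open 0.0120662476516904 [-0.34866826  1.00075404  0.71231629]
guard True 0.0025281337318815594 [ 1.5890309  -0.88494205 -0.47484644] 6.3417
```

```bash
python3 - <<'E'
from h import *
p0=np.array(T.current_ee_pos())
for g in (14,14):
    h=r.move_l(np.array(T.current_ee_pos())-.008*MX,vel=.02,guard=g)
    p=np.array(T.current_ee_pos()); print("guard",h,(p0-p)@MX,T.current_wrist_force(),T.current_opening(),T.current_t())
    if h:break
snap("wrist","w2")
E
```

```text
guard True 0.00031423295131448195 [0.95572949 0.02484633 0.5468849 ] 0.01164477594954 6.6667
```

View pics/w2.png

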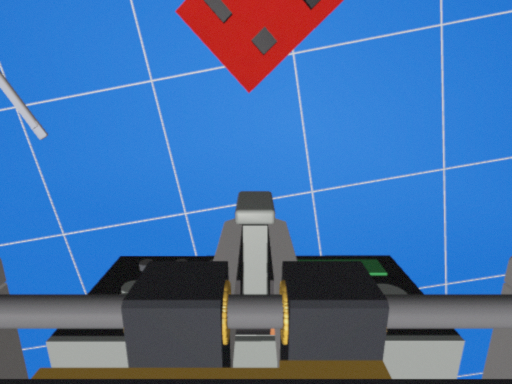

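```bash
python3 - <<'E'
from h import *
gripper_to(0.0,45)
a=np.array(T.current_ee_pos()); print((GRIP-a)@MX)
for i in range(2):
    h=r.move_l(a-.02*MX,vel=.03,guard=22)
    p=np.array(T.current_ee_pos()); print("guard",h,(a-p)@MX,(GRIP-p)@MX,T.current_wrist_force(),T.current_t())
r.hold(.2); print((GRIP-T.current_ee_pos())@MX)
snap("wrist","w3")
E
```

```text
0.0028508623335671904
guard True 0.0006392637527455636 0.0034901260863127543 [1.9624923  0.43796265 0.28775706] 7.3333
guard True 0.0014631703859530583 0.004314032719520249 [ 3.44325488 -0.08959735 -0.76015277] 7.7417
0.004273258790728209
```

View pics/w3.png

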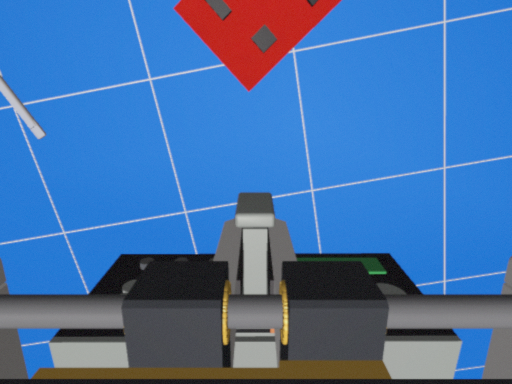

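The sled moved about 5 mm and then stopped dead against pulls of up to 22 N, so the rocker is holding it. I'll push it back, release it and go look at the rod.

```bash
python3 - <<'E'
from h import *
import pickle
a=np.array(T.current_ee_pos())
r.move_l(a+.005*MX,vel=.04,guard=15); print((GRIP-T.current_ee_pos())@MX)
gripper_to(0.05,25); 
p=np.array(T.current_ee_pos()); r.move_l([p[0],p[1],.19],vel=.25)
cands=[]
P=[0.478,0.352,0.30]
q=best(P,YAW+np.pi/2)
gripper_to(.08)
r.move_to(P,q); print(T.current_t(),np.round(T.current_joints(),2))
cal=vision.get_calibration("wrist"); pickle.dump(cal,open("w4.pkl","wb")); snap("wrist","w4")
marks(["rod","holder","holder_hole0"],"wrist",3); print(models.boxes_of("rod","wrist"))
E
```

```text
-2.070564395556033e-05
11.8083 [ 0.52  0.28  1.34 -0.    1.53 -0.88]
wrist rod [([0.4786, 0.3511, 0.0105], 0.7), ([0.3948, 0.3421, 0.0034], 0.6)]
wrist holder [([0.4769, 0.3485, 0.0012], 0.81)]
wrist holder_hole0 []
[{'at': [0.4769, 0.3503, 0.1332], 'score': 0.89}, {'at': [0.3915, 0.3416, 0.1206], 'score': 0.68}]
```

View pics/w4.png

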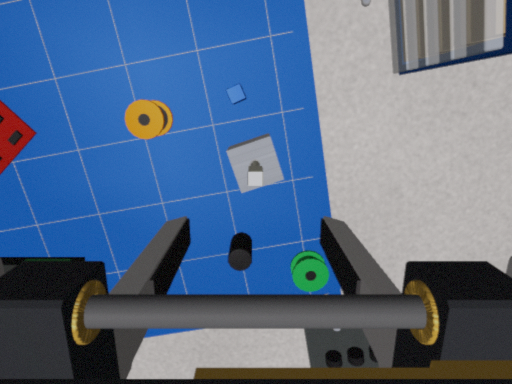

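```bash
python3 - <<'E'
import cv2
im=cv2.imread("pics/w4.png")[70:210,200:310]; cv2.imwrite("pics/w4z.png",cv2.resize(im,None,fx=4,fy=4,interpolation=cv2.INTER_CUBIC))
E
```

```text
(no output)
```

View pics/w4z.png

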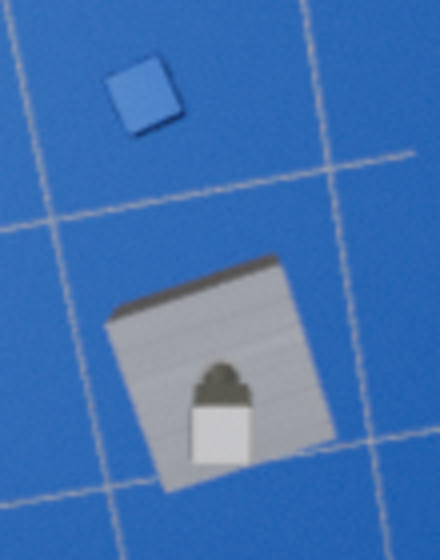

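The white top of the rod is at about (255,178), nearly aligned with the image axes. The holder is rotated and the blue look-alike is at (236,94).

```bash
python3 - <<'E'
from h import *
import pickle
cal=pickle.load(open("w4.pkl","rb"))
im=cv2.imread("pics/w4.png"); g=cv2.cvtColor(im,cv2.COLOR_BGR2GRAY)[150:200,230:285]
m=np.zeros_like(g); sub=im[150:200,230:285].min(2); print(sub.max())
m=(sub>185).astype(np.uint8); n,l,s,c=cv2.connectedComponentsWithStats(m); i=1+np.argmax(s[1:,4]); ys,xs=np.where(l==i); print(s[i])
pts=np.array([ray(cal,(x+230,y+150),.129)[:2] for x,y in zip(xs,ys)])
print("centroid",pts.mean(0)); rr=cv2.minAreaRect((pts*1e4).astype(np.float32)); print(rr)
f=lambda u,v,z: ray(cal,(200+(u+.5)/4-.5,70+(v+.5)/4-.5),z)
C=[f(193,408,.129),f(252,406,.129),f(248,466,.129),f(191,463,.129)]
print("rod",np.mean(C,0),[np.degrees(np.arctan2(*(C[(k+1)%4]-C[k])[1::-1])) for k in range(4)],[np.linalg.norm(C[(k+1)%4]-C[k]) for k in range(4)])
C=[f(105,325,.05),f(277,262,.05),f(333,437,.05),f(168,493,.05)]
print("hold",np.mean(C,0),[np.degrees(np.arctan2(*(C[(k+1)%4]-C[k])[1::-1])) for k in range(4)],[np.linalg.norm(C[(k+1)%4]-C[k]) for k in range(4)])
E
```

```text
198
[ 19  22  13  14 181]
centroid [0.47750525 0.35084237]
((4775.734375, 3508.62646484375), (128.96380615234375, 142.55905151367188), 79.76197052001953)
rod [0.47762577 0.35071872 0.129     ] [np.float64(81.74023329867302), np.float64(-13.632499564141675), np.float64(-103.34317146990297), np.float64(167.38119520193877)] [np.float64(0.01568827619122546), np.float64(0.016480633890447696), np.float64(0.0153525570543841), np.float64(0.01509155759050782)]
hold [0.47724032 0.35062172 0.05      ] [np.float64(99.7533624983081), np.float64(8.256452860802767), np.float64(-80.89829037469953), np.float64(-170.9310372212924)] [np.float64(0.05918790183281508), np.float64(0.060673556786338866), np.float64(0.058323307584977), np.float64(0.059993805918981354)]
```

```bash
python3 - <<'E'
from h import *
P=[0.4776,0.3508]
q=quat(YAW+np.pi/2); q=best([*P,.25],YAW+np.pi/2)
gripper_to(.06)
r.move_l([*P,.16],rot=q,vel=.2)
print(r.move_l([*P,.118],vel=.08,guard=6))
f0=T.current_wrist_force()
gripper_to(0,30); print("open",T.current_opening(),T.current_ee_pos(),T.current_wrist_force()-f0, T.current_t())
cal=vision.get_calibration("wrist"); snap("wrist","w5")
p=np.array(T.current_ee_pos()); print(repr(p))
print(r.move_l([p[0],p[1],.29],vel=.12,guard=8),T.current_wrist_force(),T.current_opening(),T.current_t())
snap("wrist","w6")
E
```

```text
False
open 0.01604772875895528 [0.47758134 0.35078279 0.11803174] [-0.01078802  0.07927455 -0.32074402] 14.8583
array([0.47763524, 0.35079619, 0.11806068])
False [-0.15712063  0.25561198 -0.66823747] 0.015918441788831353 16.4917
```

View pics/w6.png

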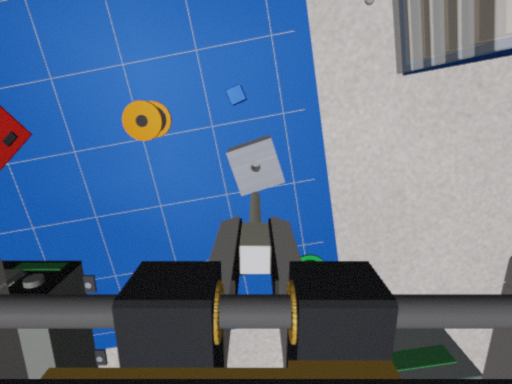

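View pics/w5.png

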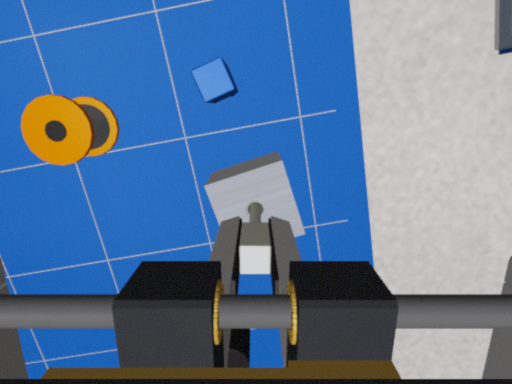

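The rod is in hand with its tip at about (256,193), and the empty hole shows at (255,167). I'll measure both before moving on.

```bash
python3 - <<'E'
from h import *
cal=vision.get_calibration("wrist"); p=np.array(T.current_ee_pos())
im=cv2.imread("pics/w6.png"); cv2.imwrite("pics/w6z.png",cv2.resize(im[130:220,215:300],None,fx=6,fy=6,interpolation=cv2.INTER_CUBIC))
print(p,"tip",proj(cal,p-[0,0,.108]),"hole",ray(cal,(255.5,167),.05))
E
```

```text
[0.47731798 0.35059727 0.2891438 ] tip [255.17946975 195.50645789] hole [0.47693313 0.35106762 0.05      ]
```

View pics/w6z.png

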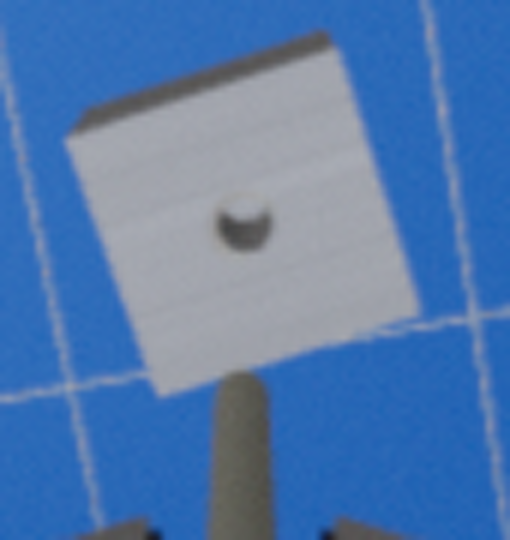

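```bash
python3 - <<'E'
from h import *
L=SM+.028*MY; q=best([*L[:2],.27],YAW+np.pi/2)
r.move_to([*L[:2],.27],q)
r.move_l([*L[:2],.22],vel=.1)
cal=vision.get_calibration("wrist"); p=np.array(T.current_ee_pos()); print(p,L,T.current_t())
im=snap("wrist","w7")
for n,c in (("L",L),("Rr",SM-.028*MY)):
    for s in [(-1,-1),(1,-1),(1,1),(-1,1)]:
        print(n,np.round(proj(cal,c+[0,0,.095]+.011*s[0]*MX+.0065*s[1]*MY),1))
print("tip",proj(cal,p-[0,0,.108]))
b=cv2.cvtColor(im,cv2.COLOR_RGB2BGR)[120:260,190:330]; cv2.imwrite("pics/w7z.png",cv2.resize(b,None,fx=4,fy=4,interpolation=cv2.INTER_CUBIC))
E
```

```text
[ 0.62298371 -0.03438332  0.22042243] [ 0.62265772 -0.03474241  0.        ] 18.7167
L [247.6 178.3]
L [247.7 201.1]
L [261.5 201.2]
L [261.7 178.3]
Rr [186.7 178.2]
Rr [188.  201.1]
Rr [201.9 201.1]
Rr [200.9 178.3]
tip [255.06913414 195.28105863]
```

View pics/w7z.png

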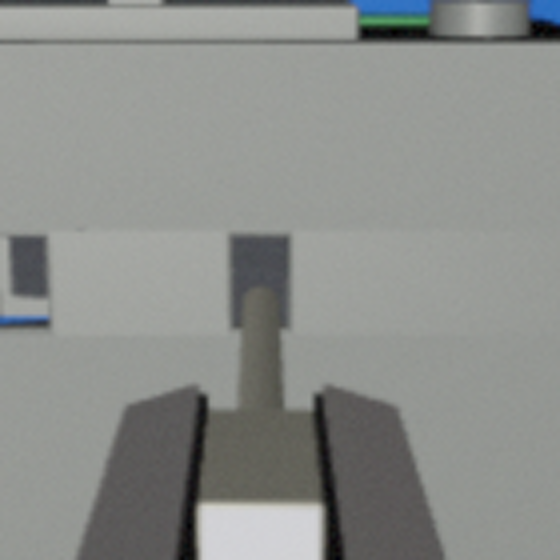

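The slot sits at x 247–262 and y 179–202, as predicted, and the rod is centred over it. I'll push down.

```bash
python3 - <<'E'
from h import *
L=SM+.028*MY
f0=np.array(T.current_wrist_force())
def down(z,v,g):
    h=r.move_l([*L[:2],z],vel=v,guard=g); p=T.current_ee_pos()
    print(h,"depth",round(1000*(.095-(p[2]-.108)),1),np.round(T.current_wrist_force()-f0,1),T.current_t())
down(.203-.010,.06,3)
down(.203-.024,.03,2.5)
for k in range(3): down(.203-.029-.002*k,.025,14)
E
```

```text
False depth 10.3 [ 0.5 -0.3 -0.9] 19.3667
True depth 16.5 [ 0.5 -0.5  1.4] 19.6917
False depth 29.2 [1.1 2.2 3.4] 20.3417
False depth 29.7 [0.1 3.4 8.7] 20.5917
False depth 30.0 [-1.   3.9 14.8] 20.8417
```

```bash
python3 - <<'E'
from h import *
L=SM+.028*MY
print(r.move_l([*L[:2],.28],vel=.15,guard=10))
H=[.4772,.3508]; q=best([*H,.28],YAW+np.pi/2)
r.move_to([*H,.28],q); r.move_l([*H,.19],vel=.15)
r.hold(.15)
cal=vision.get_calibration("wrist"); p=np.array(T.current_ee_pos()); print(p,T.current_opening(),T.current_t())
im=snap("wrist","w8")
print("hole",proj(cal,[*H,.05]),"tip",proj(cal,p-[0,0,.108]))
b=cv2.cvtColor(im,cv2.COLOR_RGB2BGR)[120:260,190:330]; cv2.imwrite("pics/w8z.png",cv2.resize(b,None,fx=4,fy=4,interpolation=cv2.INTER_CUBIC))
E
```

```text
True
[0.47801196 0.35114568 0.19129973] 0.03033150012519691 23.5167
hole [254.31707454 184.94545671] tip [254.86791518 195.1042943 ]
```

View pics/w8z.png

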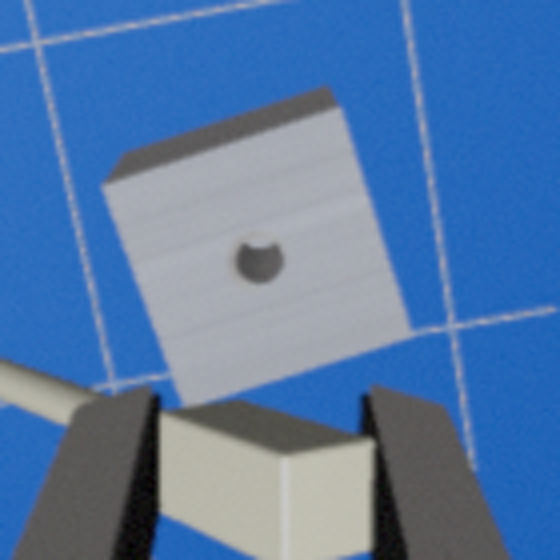

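The guard stopped the lift because the preload vanished, and the next move dragged the rod sideways while it was still in the slot. The rod is now twisted in the jaws, with an opening of 30 mm. I'll look at it from every camera before moving.

```bash
python3 - <<'E'
from h import *
print(T.current_wrist_force(),T.current_torque(),T.current_opening())
a=snap("scene","s9"); b=snap("top","t9")
B=cv2.cvtColor(a,cv2.COLOR_RGB2BGR)
cv2.imwrite("pics/s9z.png",cv2.resize(B[100:300,130:450],None,fx=2.5,fy=2.5,interpolation=cv2.INTER_CUBIC))
B=cv2.cvtColor(b,cv2.COLOR_RGB2BGR)
cv2.imwrite("pics/t9z.png",cv2.resize(B[100:300,100:400],None,fx=2.6,fy=2.6,interpolation=cv2.INTER_CUBIC))
E
```

```text
[ 0.60778332  0.36461474 -0.16524062] [ 0.06649031 -0.11229322 -0.02042201] 0.030081399665955032
```

View pics/s9z.png

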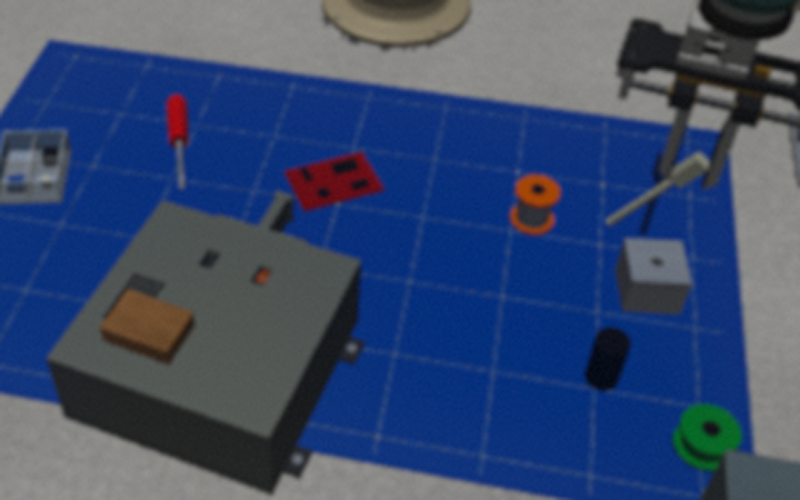

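View pics/w8.png

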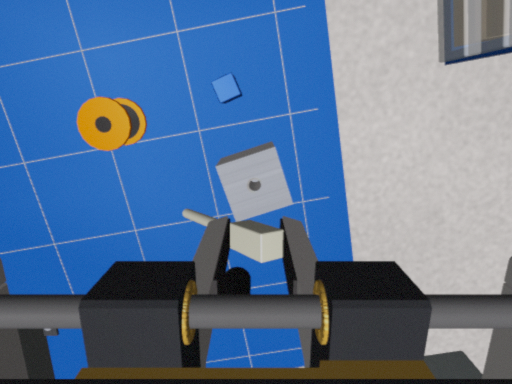

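View pics/t9z.png

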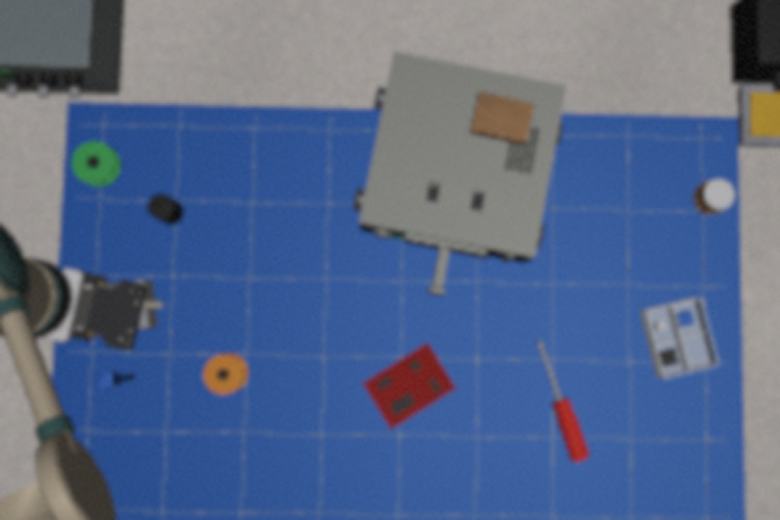

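The rod's head is now wedged corner to corner in the jaws, tilted in the jaw plane with the tip toward −y. Nothing else on the bench has moved. I'll fit the rod's pose in the tool frame from its corner pixels, then tilt the hand so the rod stands vertical.

```bash
python3 - <<'E'
from h import *
im=cv2.imread("pics/w8.png")
cv2.imwrite("pics/w8y.png",cv2.resize(im[190:275,170:310],None,fx=5.7,fy=5.7,interpolation=cv2.INTER_CUBIC))
E
```

```text
(no output)
```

View pics/w8y.png

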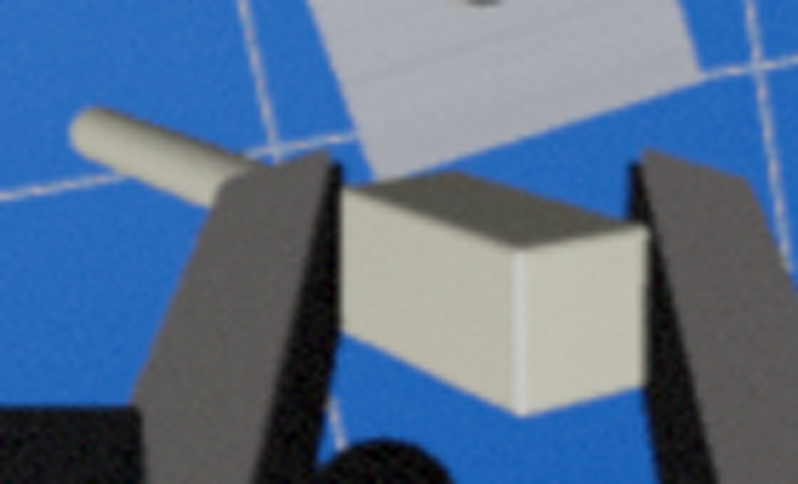

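```bash
cat > fit.py <<'E'
from h import *
from scipy.optimize import least_squares
cal=vision.get_calibration("wrist"); p=np.array(T.current_ee_pos()); q=T.current_tool_rot()
RT=R.from_quat([q[1],q[2],q[3],q[0]])
def fit(pix,th0s=(0.5,-0.5,1.0,-1.0)):
    out=[]
    for f in (1,-1):
      for s in (1,-1):
        for th0 in th0s:
          pts=dict(M=(-s*8,f*8,119),E=(s*8,f*8,119),D=(s*8,f*8,85),M2=(-s*8,-f*8,119),E2=(s*8,-f*8,119),tip=(0,0,0))
          K=list(pix); X=np.array([pts[k] for k in K])*1e-3; U=np.array([pix[k] for k in K])
          # rod in tool frame: rod z ~ -tool z
          base=R.from_euler('x',np.pi)
          def F(v):
            Q=RT*R.from_rotvec(v[3:])*R.from_euler('y',th0)*base
            W=p+RT.apply(v[:3])+Q.apply(X)
            return np.concatenate([proj(cal,w)-u for w,u in zip(W,U)])
          t0=-(R.from_euler('y',th0)*base).apply([0,0,.102])+[0,0,.006]
          o=least_squares(F,np.r_[t0,0,0,0]); 
          Q=R.from_rotvec(o.x[3:])*R.from_euler('y',th0)*base
          out.append((o.cost,f,s,o.x[:3],Q.apply([0,0,1]),Q.as_matrix()))
    out.sort(key=lambda a:a[0]); return out
E
python3 - <<'E'
from fit import *
Z=dict(M=(518,248),E=(647,228),D=(452,172),M2=(522,415),E2=(643,385),tip=(82,131))
pix={k:((u+.5)/5.7-.5+170,(v+.5)/5.7-.5+190) for k,(u,v) in Z.items()}
np.set_printoptions(precision=4,suppress=True)
for o in fit(pix)[:4]: print(round(o[0],3),o[1],o[2],"tip",o[3],"axis",o[4],"tilt",np.degrees(np.arctan2(o[4][0],-o[4][2])),"headcentre",o[3]+.102*o[4])
E
```

```text
0.55 1 1 tip [-0.0612  0.0133  0.0998] axis [ 0.5936 -0.1154 -0.7964] tilt 36.69719555957673 headcentre [-0.0007  0.0015  0.0185]
0.55 -1 -1 tip [-0.0612  0.0133  0.0998] axis [ 0.5936 -0.1154 -0.7964] tilt 36.69719555715101 headcentre [-0.0007  0.0015  0.0185]
0.55 1 1 tip [-0.0612  0.0133  0.0998] axis [ 0.5936 -0.1154 -0.7964] tilt 36.697195567656635 headcentre [-0.0007  0.0015  0.0185]
0.55 -1 -1 tip [-0.0612  0.0133  0.0998] axis [ 0.5936 -0.1154 -0.7964] tilt 36.69719553238849 headcentre [-0.0007  0.0015  0.0185]
```

The fit is sub-pixel: the rod is tilted about 37° in the jaw plane. I'll check whether a tilted hand pose that makes the rod vertical over the hole is reachable.

```bash
cat > tilt.py <<'E'
from h import *
TIP=np.array([-0.0612,0.0133,0.0998]); AX=np.array([0.5936,-0.1154,-0.7964])
H=np.array([.4772,.3508])
def pose(RT,tipz,tip=TIP,ax=AX):
    a=RT.apply(ax); v=np.cross(a,[0,0,1]); s=np.linalg.norm(v)
    RW=R.from_rotvec(v/s*np.arctan2(s,a[2])); R2=RW*RT
    pos=np.array([*H,tipz])-R2.apply(tip); qq=R2.as_quat(); return pos,qq[[3,0,1,2]],R2
def RTnow():
    q=T.current_tool_rot(); return R.from_quat([q[1],q[2],q[3],q[0]])
E
python3 - <<'E'
from tilt import *
RT=RTnow(); np.set_printoptions(precision=3,suppress=True)
print(T.current_joints())
for z in (.12,.075,.04,.01):
    pos,q,R2=pose(RT,z); s=inverse_kinematics(pos,q); print(z,pos,q,R2.apply([0,0,1]),s)
    for c in ([.0885,.0375,-.072],[-.0885,.0375,-.072],[.0885,-.0375,-.072],[-.0885,-.0375,-.072],[.045,.008,.025],[-.045,.008,.025]): print("   ",pos+R2.apply(c)) if z==.01 else 0
E
```

```text
[ 0.517  0.325  1.533  0.     1.282 -0.876]
0.12 [0.476 0.34  0.237] [-0.248  0.727  0.608  0.201] [-0.008  0.605 -0.796] [ 0.103  0.204  1.782  0.706  1.191 -1.572]
0.075 [0.476 0.34  0.192] [-0.248  0.727  0.608  0.201] [-0.008  0.605 -0.796] [ 0.103  0.249  1.849  0.739  1.107 -1.653]
0.04 [0.476 0.34  0.157] [-0.248  0.727  0.608  0.201] [-0.008  0.605 -0.796] [ 0.103  0.289  1.896  0.771  1.043 -1.721]
0.01 [0.476 0.34  0.127] [-0.248  0.727  0.608  0.201] [-0.008  0.605 -0.796] [ 0.103  0.327  1.934  0.805  0.99  -1.785]
    [0.529 0.361 0.233]
    [0.498 0.222 0.128]
    [0.456 0.371 0.242]
    [0.424 0.233 0.136]
    [0.492 0.39  0.133]
    [0.476 0.319 0.08 ]
```

```bash
python3 - <<'E'
from tilt import *
RT=RTnow(); p=np.array(T.current_ee_pos())
pos,q,R2=pose(RT,.10)
print(r.move_l([p[0],p[1],.25],vel=.1),T.current_opening())
print(r.move_l(pos,rot=q,vel=.035),T.current_opening(),T.current_t())
r.hold(.15)
cal=vision.get_calibration("wrist"); p=np.array(T.current_ee_pos())
print("tip",proj(cal,p+RTnow().apply(TIP)),"hole",proj(cal,[*H,.05]))
im=cv2.cvtColor(snap("wrist","w10"),cv2.COLOR_RGB2BGR)
cv2.imwrite("pics/w10z.png",cv2.resize(im[150:290,110:310],None,fx=4,fy=4,interpolation=cv2.INTER_CUBIC))
im=cv2.cvtColor(snap("scene","s10"),cv2.COLOR_RGB2BGR)
cv2.imwrite("pics/s10z.png",cv2.resize(im[100:260,320:460],None,fx=3.7,fy=3.7,interpolation=cv2.INTER_CUBIC))
E
```

```text
False 0.030443713346971695
False 0.02999443986035712 25.55
tip [183.4331724  213.03199084] hole [161.84320985 205.04221422]
```

View pics/w10z.png

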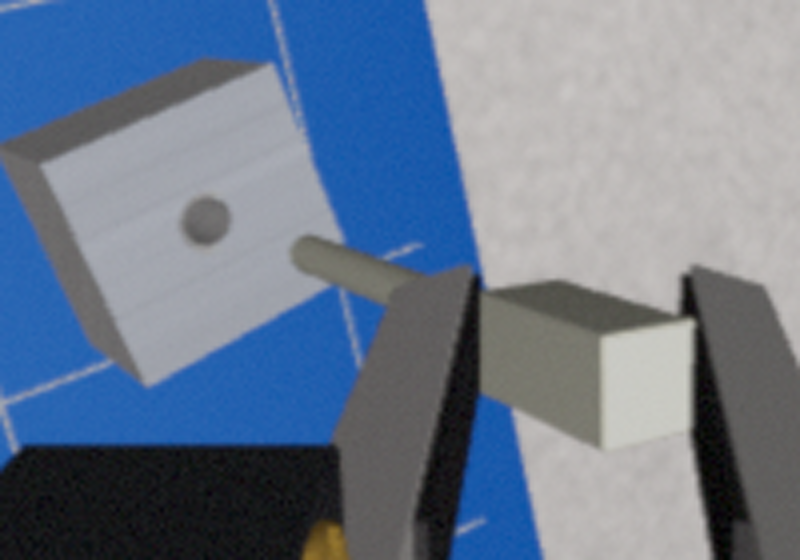

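View pics/s10z.png

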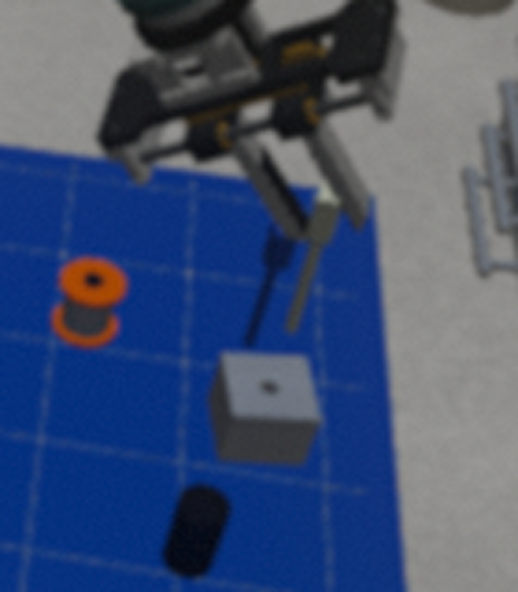

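```bash
python3 - <<'E'
from fit import *
from tilt import *
np.set_printoptions(precision=4,suppress=True)
Z=dict(M=(603,338),E=(693,320),D=(560,280),M2=(606,449),E2=(691,428),tip=(304,251))
pix={k:((u+.5)/4-.5+110,(v+.5)/4-.5+150) for k,(u,v) in Z.items()}
o=fit(pix)[0]; print(o[0],o[3],o[4],"world axis",RTnow().apply(o[4]),"tip w",p+RTnow().apply(o[3]),"pred tip",p+RTnow().apply(TIP))
sc=vision.get_calibration("scene")
tw=p+RTnow().apply(TIP); print("scene tip pred",proj(sc,tw),"grip top",proj(sc,tw+[0,0,.119]),"hole",proj(sc,[*H,.05]))
# blue rod/upright ref
# line along axis with fitted
tw2=p+RTnow().apply(o[3]);print("fit2 scene",proj(sc,tw2),proj(sc,tw2+.119*RTnow().apply(o[4])))
E
```

```text
0.3886727025736681 [-0.0601  0.0142  0.1038] [ 0.5893 -0.1107 -0.8003] world axis [ 0.0028 -0.0063  1.    ] tip w [0.4783 0.3546 0.0978] pred tip [0.4773 0.3513 0.1004]
scene tip pred [398.1374 189.6986] grip top [410.7817 153.8557] hole [393.1642 203.1342]
fit2 scene [399.1961 190.9151] [411.598  155.2557]
```

```bash
python3 - <<'E'
from tilt import *
TIP2=np.array([-.0604,.0140,.1028])
p=np.array(T.current_ee_pos()); RT=RTnow()
tip=p+RT.apply(TIP2); print(tip)
d=np.array([*H,.060])-tip
print(r.move_l(p+d,vel=.06,guard=5)); r.hold(.15)
cal=vision.get_calibration("wrist"); p=np.array(T.current_ee_pos())
print("tip",proj(cal,p+RTnow().apply(TIP2)),"hole",proj(cal,[*H,.05]),T.current_opening(),T.current_t())
im=cv2.cvtColor(snap("wrist","w11"),cv2.COLOR_RGB2BGR)
cv2.imwrite("pics/w11z.png",cv2.resize(im[160:260,130:260],None,fx=6,fy=6,interpolation=cv2.INTER_CUBIC))
im=cv2.cvtColor(snap("scene","s11"),cv2.COLOR_RGB2BGR)
cv2.imwrite("pics/s11z.png",cv2.resize(im[140:240,350:450],None,fx=6,fy=6,interpolation=cv2.INTER_CUBIC))
E
```

```text
[0.47807004 0.35369225 0.09842862]
False
tip [185.15573212 212.65952847] hole [180.14464106 210.55341475] 0.029999375926493772 26.7333
```

View pics/w11z.png

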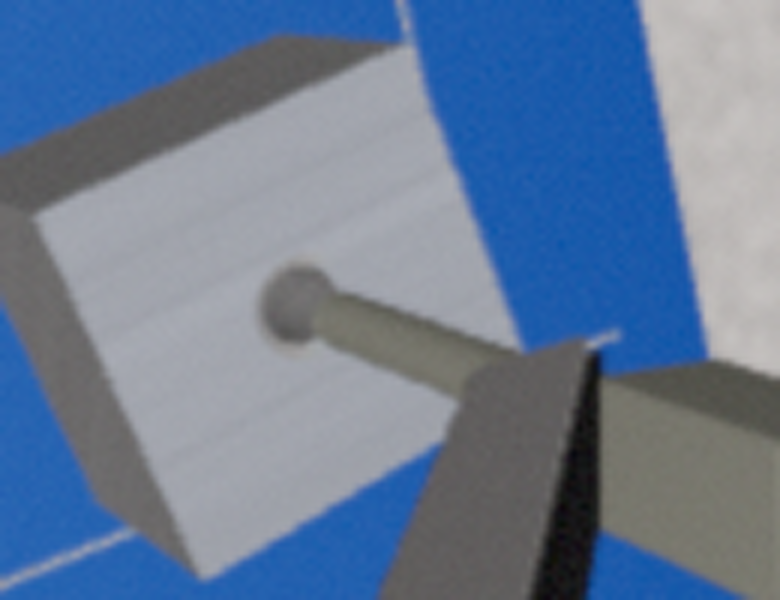

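View pics/s11z.png

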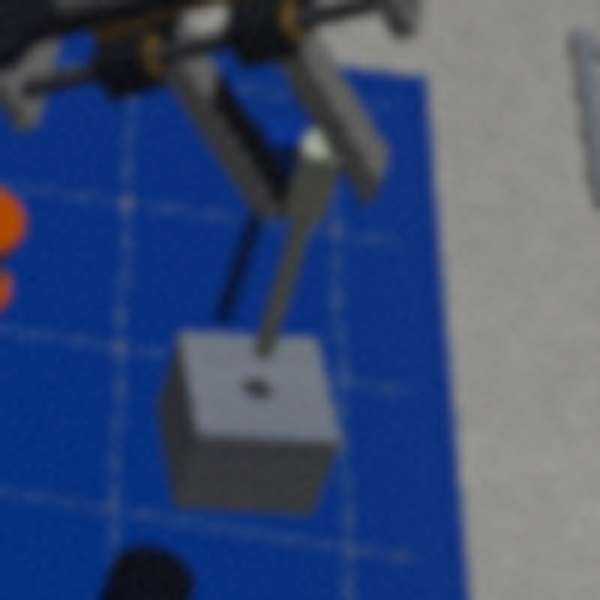

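```bash
python3 - <<'E'
from tilt import *
from scipy.optimize import least_squares
np.set_printoptions(precision=4,suppress=True)
w=vision.get_calibration("wrist"); s=vision.get_calibration("scene")
h=np.array([*H,.05])
# observed relative pixel: nearest visible tip end centre minus hole
zw=lambda u,v:np.array([(u+.5)/6-.5+130,(v+.5)/6-.5+160]); zs=lambda u,v:np.array([(u+.5)/6-.5+350,(v+.5)/6-.5+140])
dw=zw(325,307)-zw(293,302)
for sy in (350,346,354):
    ds=zs(263,sy)-zs(257,387)
    def F(d): return np.r_[proj(w,h+d)-proj(w,h)-dw,(proj(s,h+d)-proj(s,h)-ds)]
    o=least_squares(F,[0,0,.01]); print(sy,o.x,o.fun)
E
```

```text
350 [-0.0033 -0.0026  0.0193] [ 0.0921 -0.034  -0.2902  0.0479]
346 [-0.0038 -0.0033  0.021 ] [ 0.122  -0.0451 -0.3868  0.0639]
354 [-0.0028 -0.002   0.0175] [ 0.0619 -0.0229 -0.1938  0.032 ]
```

```bash
python3 - <<'E'
from tilt import *
from scipy.optimize import least_squares
p=np.array(T.current_ee_pos())
print(r.move_l(p+[.002,.0013,-.006],vel=.04,guard=4)); r.hold(.15)
p=np.array(T.current_ee_pos()); print(p,T.current_opening(),T.current_t())
im=cv2.cvtColor(snap("wrist","w12"),cv2.COLOR_RGB2BGR)
cv2.imwrite("pics/w12z.png",cv2.resize(im[180:240,140:240],None,fx=8,fy=8,interpolation=cv2.INTER_CUBIC))
im=cv2.cvtColor(snap("scene","s12"),cv2.COLOR_RGB2BGR)
cv2.imwrite("pics/s12z.png",cv2.resize(im[170:230,365:425],None,fx=9,fy=9,interpolation=cv2.INTER_CUBIC))
E
```

```text
False
[0.47727593 0.33931308 0.17368638] 0.03038229344887412 27.2917
```

View pics/w12z.png

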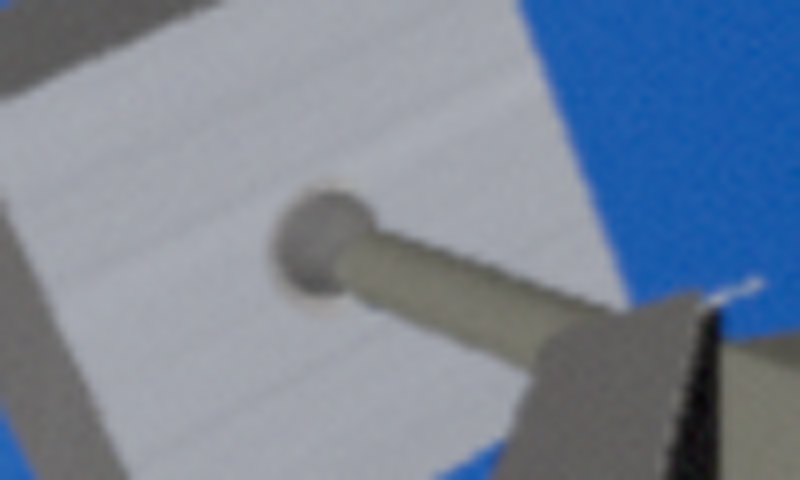

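View pics/s12z.png

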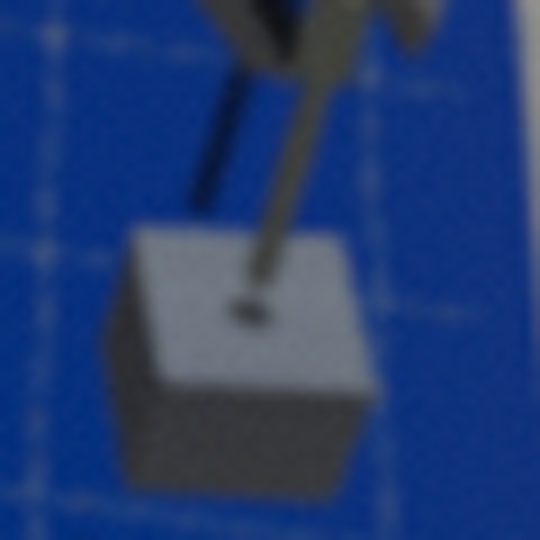

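```bash
python3 - <<'E'
from tilt import *
from scipy.optimize import least_squares
np.set_printoptions(precision=4,suppress=True)
w=vision.get_calibration("wrist"); s=vision.get_calibration("scene")
h=np.array([*H,.05])
print("axis in wrist px for vertical 10mm:",proj(w,h+[0,0,.01])-proj(w,h),"scene",proj(s,h+[0,0,.01])-proj(s,h))
for dw in ((4.6,2.0),(5.2,2.0)):
  for ds in ((1.4,-3.8),(1.3,-3.3)):
    def F(d): return np.r_[proj(w,h+d)-proj(w,h)-dw,(proj(s,h+d)-proj(s,h)-ds)]
    o=least_squares(F,[0,0,.01]); print(o.x,o.fun)
E
```

```text
axis in wrist px for vertical 10mm: [4.7475 1.7201] scene [ 0.9166 -2.6027]
[-0.0007 -0.0012  0.0131] [ 0.2113 -0.0784 -0.6668  0.1103]
[-0.0003 -0.0007  0.0118] [ 0.1613 -0.0598 -0.5066  0.0837]
[-0.0006 -0.0008  0.0134] [ 0.1586 -0.0589 -0.5     0.0836]
[-0.0003 -0.0004  0.0121] [ 0.1081 -0.0402 -0.3392  0.0567]
```

Both views now agree: the tip is about 12 mm above the hole and within 1 mm laterally. I'll lower it under guard.

```bash
python3 - <<'E'
from tilt import *
p=np.array(T.current_ee_pos())
f0=np.array(T.current_wrist_force())
for d in (.020,.030):
    h=r.move_l(p+[.0005,.0006,-d],vel=.03,guard=3); print(h,np.array(T.current_ee_pos())-p,T.current_wrist_force()-f0,T.current_opening(),T.current_t())
    if h: break
r.hold(.1)
im=cv2.cvtColor(snap("wrist","w13"),cv2.COLOR_RGB2BGR)
cv2.imwrite("pics/w13z.png",cv2.resize(im[170:270,140:300],None,fx=5,fy=5,interpolation=cv2.INTER_CUBIC))
im=cv2.cvtColor(snap("scene","s13"),cv2.COLOR_RGB2BGR)
cv2.imwrite("pics/s13z.png",cv2.resize(im[150:230,365:445],None,fx=7,fy=7,interpolation=cv2.INTER_CUBIC))
E
```

```text
False [ 0.00061266  0.00064622 -0.01994784] [ 0.52160336 -0.48502395  1.14373034] 0.030184576225988725 28.2083
False [ 0.00033503  0.00061392 -0.03024005] [-0.15531217 -0.97875526  0.01954788] 0.030243215956232822 28.6917
```

View pics/w13z.png

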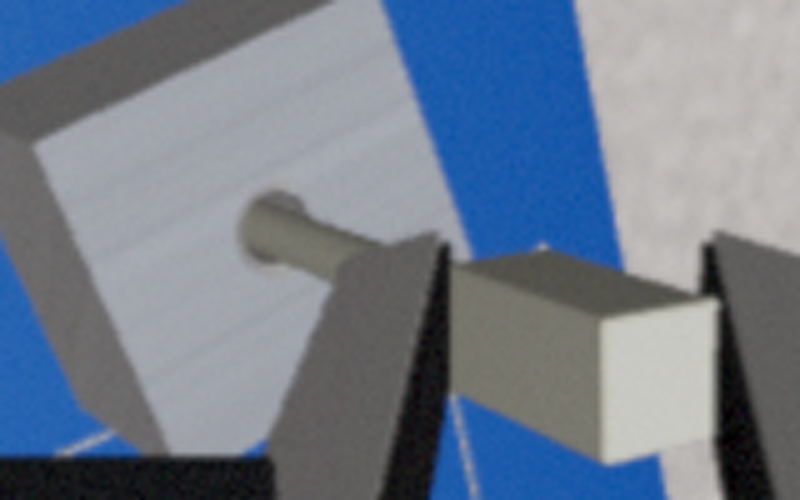

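View pics/s13z.png

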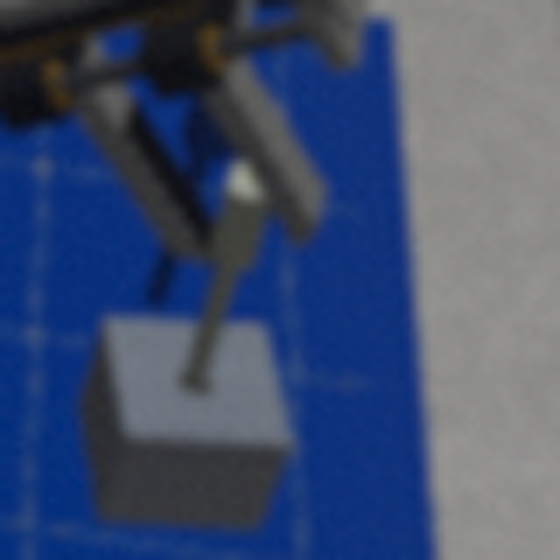

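The rod is entering the hole. I'll lower it further, release and back off along the fingers.

```bash
python3 - <<'E'
from tilt import *
p=np.array(T.current_ee_pos())
f0=np.array(T.current_wrist_force())
h=r.move_l(p+[.0,.0,-.019],vel=.03,guard=4); print(h,np.array(T.current_ee_pos())-p,T.current_wrist_force()-f0,T.current_opening(),T.current_t())
gripper_to(.055); r.hold(.2)
p=np.array(T.current_ee_pos()); zt=RTnow().apply([0,0,1])
print(r.move_l(p-.09*zt,vel=.1,guard=6),T.current_t())
snap("wrist","w14")
im=cv2.cvtColor(snap("scene","s14"),cv2.COLOR_RGB2BGR)
cv2.imwrite("pics/s14z.png",cv2.resize(im[130:250,325:445],None,fx=5,fy=5,interpolation=cv2.INTER_CUBIC))
E
```

```text
False [ 5.85813606e-05  4.77596832e-05 -1.90036769e-02] [-0.06825961 -0.42198284 -0.15940337] 0.030305638080006997 29.675
False 31.5167
```

View pics/w14.png

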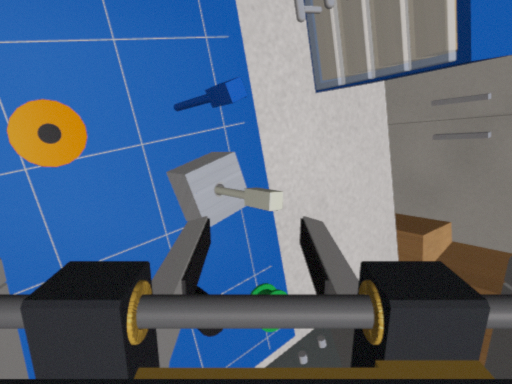

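View pics/s14z.png

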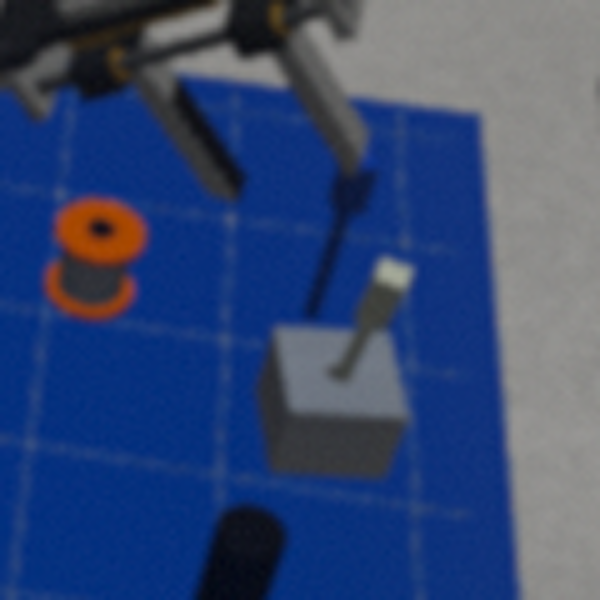

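The rod is in the hole but leans slightly. I'll look from straight above, then regrasp to stand it upright and seat it.

```bash
python3 - <<'E'
from tilt import *
p=np.array(T.current_ee_pos()); print(p)
r.move_l(p+[0,-.01,.08],vel=.2)
P=[.4772,.3508,.26]
q=best(P,YAW+np.pi/2); r.move_to(P,q); r.hold(.15)
cal=vision.get_calibration("wrist")
im=cv2.cvtColor(snap("wrist","w15"),cv2.COLOR_RGB2BGR); print(T.current_t())
print("upright top", proj(cal,[.4772,.3508,.129]),"hole",proj(cal,[.4772,.3508,.05]))
cv2.imwrite("pics/w15z.png",cv2.resize(im[130:230,200:310],None,fx=6,fy=6,interpolation=cv2.INTER_CUBIC))
E
```

```text
[0.47815431 0.285765   0.19598438]
33.1
upright top [257.65463785 188.84427092] hole [257.1786113  171.97950732]
```

View pics/w15z.png

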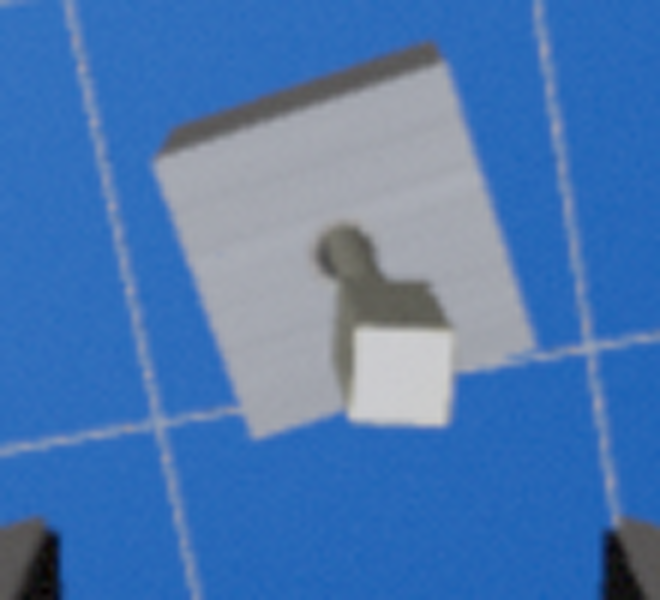

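```bash
python3 - <<'E'
from tilt import *
P=np.array([.4772,.3508,0])
cal=vision.get_calibration("wrist"); print("top at",ray(cal,(266.4,192.6),.128))
gripper_to(.06)
print(r.move_l([*P[:2],.15],vel=.15,guard=5))
f0=np.array(T.current_wrist_force())
print(r.move_l([*P[:2],.116],vel=.06,guard=5))
gripper_to(0,10); print(T.current_opening(),T.current_ee_pos(),T.current_wrist_force()-f0)
# gentle seat: down a little
h=r.move_l([*P[:2],.113],vel=.02,guard=4); print(h,T.current_ee_pos(),T.current_wrist_force()-f0,T.current_t())
gripper_to(.03); r.hold(.2); gripper_to(.06)
print(r.move_l([*P[:2],.26],vel=.15)); r.hold(.1)
cal=vision.get_calibration("wrist")
im=cv2.cvtColor(snap("wrist","w16"),cv2.COLOR_RGB2BGR); print(T.current_t())
print("upright top", proj(cal,[.4772,.3508,.129]),"hole",proj(cal,[.4772,.3508,.05]))
cv2.imwrite("pics/w16z.png",cv2.resize(im[130:230,200:310],None,fx=6,fy=6,interpolation=cv2.INTER_CUBIC))
E
```

```text
top at [0.48303138 0.35834566 0.128     ]
False
False
0.015570461333490423 [0.47722797 0.35080303 0.11602095] [-0.67569925  0.19030926  0.34912962]
True [0.47824309 0.35068879 0.11519685] [-0.09088319 -1.15162195  3.74821477] 35.9833
False
38.5583
upright top [255.68223993 189.4956386 ] hole [255.62317294 172.38293155]
```

View pics/w16z.png

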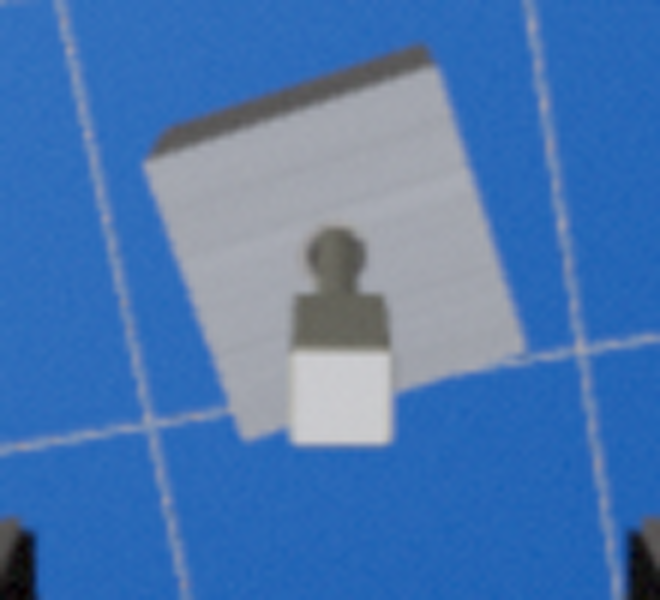

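Upright across y now, but still leaning about 6 mm along +x at the top. I'll square it once more with the jaws turned 90°.

```bash
python3 - <<'E'
from tilt import *
P=np.array([.4772,.3508,0])
q=best([*P[:2],.19],YAW); r.move_to([*P[:2],.19],q)
gripper_to(.05)
print(r.move_l([*P[:2],.117],vel=.1,guard=5))
gripper_to(0,10); print(T.current_opening(),T.current_ee_pos())
r.hold(.1); gripper_to(.025); gripper_to(.05)
print(r.move_l([*P[:2],.2],vel=.15)); r.hold(.1)
cal=vision.get_calibration("wrist")
im=cv2.cvtColor(snap("wrist","w17"),cv2.COLOR_RGB2BGR); print(T.current_t())
print("upright top", proj(cal,[.4772,.3508,.129]),"hole",proj(cal,[.4772,.3508,.05]))
cv2.imwrite("pics/w17z.png",cv2.resize(im[130:250,190:320],None,fx=5,fy=5,interpolation=cv2.INTER_CUBIC))
E
```

```text
False
0.0156753566564293 [0.4772737  0.35082105 0.11712488]
False
43.7917
upright top [258.17267017 205.89345529] hole [257.55757865 181.28447239]
```

View pics/w17z.png

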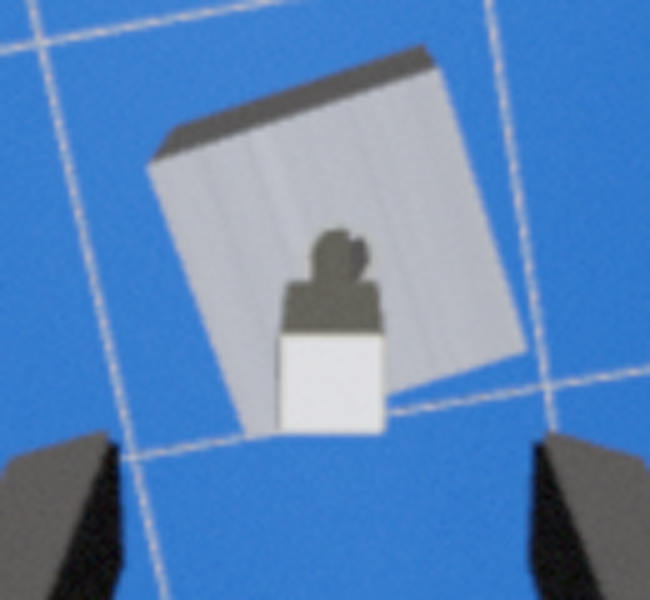

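The rod is upright to within about 1 mm. Now the sled.

```bash
python3 - <<'E'
from h import *
q=best([*GRIP[:2],.17],YAW+np.pi/2)
r.move_to([*GRIP[:2],.17],q)
print(r.move_l([*GRIP[:2],.078],vel=.12,guard=8))
gripper_to(0.0,35); p0=np.array(T.current_ee_pos()); print(T.current_opening(),T.current_t())
h=r.move_l(p0-.015*MX,vel=.03,guard=15); d=(p0-T.current_ee_pos())@MX; print(h,d,T.current_wrist_force())
if not h:
    h=r.move_l(p0-.063*MX,vel=.04,guard=15); d=(p0-T.current_ee_pos())@MX; print(h,d,T.current_wrist_force(),T.current_opening())
print(T.current_t())
snap("wrist","w18")
E
```

```text
False
0.011652757399628351 46.8667
False 0.015838930180196054 [-0.61297337  1.89392163  1.60392624]
True 0.06009092085651591 [ 0.62844108 -0.64392369  2.86127941] 0.011681802394763671
48.6667
```

View pics/w18.png

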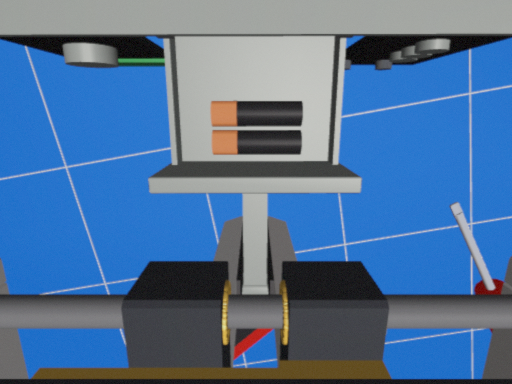

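The sled is out 60 mm and hit its stop. I'll give it one more firm tug, then release, retreat and verify.

```bash
python3 - <<'E'
from h import *
p=np.array(T.current_ee_pos())
h=r.move_l(p-.006*MX,vel=.03,guard=15); print(h,(p-T.current_ee_pos())@MX)
gripper_to(.05); r.hold(.1)
p=np.array(T.current_ee_pos()); r.move_l([p[0],p[1],.22],vel=.2,guard=None)
q=best([.33,-.30,.28],YAW+np.pi/2); r.move_to([.33,-.30,.28],q)
r.hold(.2)
for c in ("scene","top"):
    im=cv2.cvtColor(snap(c,c+"20"),cv2.COLOR_RGB2BGR)
    cv2.imwrite(f"pics/{c}20z.png",cv2.resize(im[110:300,110:430],None,fx=2.5,fy=2.5,interpolation=cv2.INTER_CUBIC))
    marks(["sled_grip","rod","fuse_box","solder_spool","cell"],c,2)
print("expect grip",GRIP-.06*MX,T.current_t())
E
```

```text
True 0.00024278948288499694
scene sled_grip [([0.4665, -0.035, 0.0714], 0.84), ([0.6734, -0.0728, 0.0024], 0.75)]
scene rod [([0.6248, -0.0382, 0.0944], 0.67), ([0.3905, 0.3466, -0.0089], 0.64)]
scene fuse_box [([0.7157, -0.1163, 0.0942], 0.67), ([0.6224, -0.063, 0.0671], 0.57)]
scene solder_spool [([0.6109, -0.0874, 0.0937], 0.75), ([0.3976, 0.2209, 0.0019], 0.73)]
scene cell [([0.6062, 0.3093, 0.0012], 0.88)]
top sled_grip [([0.4645, -0.0355, 0.0695], 0.88)]
top rod [([0.3894, 0.3511, 0.0022], 0.52), ([0.474, 0.3502, 0.0114], 0.38)]
top fuse_box [([0.7115, -0.1214, 0.0995], 0.86)]
top solder_spool [([0.3948, 0.2221, 0.0045], 0.56)]
top cell [([0.6078, 0.3088, -0.0032], 0.4), ([0.626, -0.0349, 0.0939], 0.35)]
expect grip [ 0.46514903 -0.03485546  0.        ] 52.6167
```

View pics/scene20z.png

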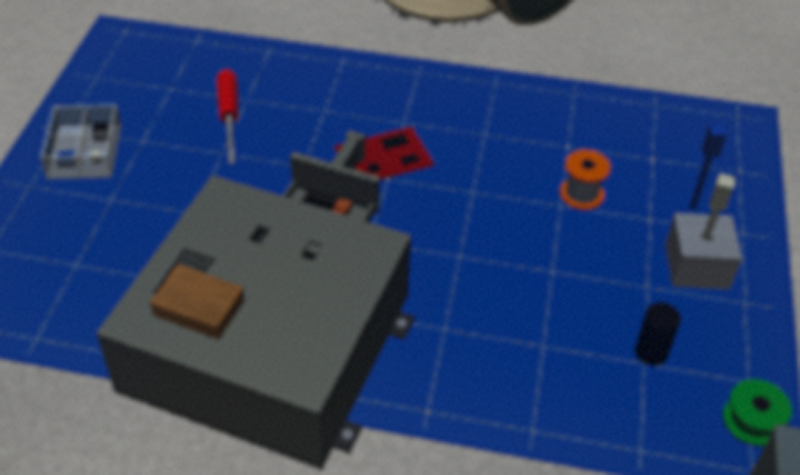

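View pics/top20z.png

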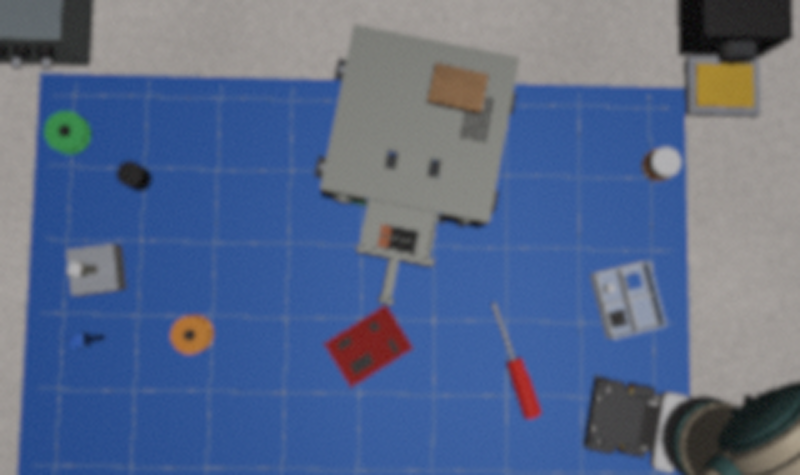

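The pictures show the sled out, the rod standing white in its holder (scene crop (725,185)), and the other things unmoved. Handing in.

```bash
python3 - <<'E'
from h import *
r.sign_off(); print(T.current_t())
E
```

```text
the job is handed in; nothing more can be done
the job is handed in; nothing more can be done
```

The sled is out at its stop, the rod is back upright in its holder, and I saw nothing else on the bench moved. I handed in at about 53 s of the 72 s allowed.

- **Trying the sled:** it came out about 5 mm and stopped dead under pulls of up to 22 N, so the rocker was holding it. I pushed it back in before going for the rod.
- **Freeing it:** I pushed the rod down the left slot. It met the rocker's high end at about 16 mm, which gave way and bottomed at about 30 mm.
- **What went wrong:** the force guard stopped my first lift while the rod was still in the slot, and I missed that report. The next move dragged the rod sideways and twisted it about 37° in the jaws. I could not read the forces during that drag, so I can't rule out that a limit was exceeded.
- **Recovery:** I tilted the hand to bring the rod vertical, put it back in the holder and squared it up twice with the jaws.

**Last checks:**
- **Sled:** the hand moved back 60.1 mm and hit the stop; a second tug moved it only 0.2 mm. The cameras put the pull fin within about 2 mm of where it should be when fully out.
- **Rod:** its top was about 1–2 mm from upright when I last looked closely. In the final scene-camera picture the network did not find the white rod: it marked a slot and the blue look-alike instead. The top camera did find it, with a low score, and it is plainly visible in both pictures.
- **Bystanders:** they look unmoved in the pictures. I checked the fuse box, solder spool and cell by position as well. One top-camera reading for the fuse box was about 4.5 mm off in height, while its x and y were within about 3 mm.

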